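# Feed a blank under the press guard with the push stick

## Robot

A 6-joint arm with a two-finger parallel gripper is mounted at the origin on the work surface. World frame = base frame: x ahead of the robot, y to its left, z up, the work surface at z = 0. Lengths are in m, angles in rad, forces in N, time in s.
With the tool pointing down it reaches from about 0.325 to 0.775 m from the base axis. Payload 5.5 kg.
Tool frame: the origin (TCP) lies between the finger pads; the fingertips stand 8 mm ahead of it and the grasp point (between the pads) lies 11 mm behind it (tcp_to_tips is the distance from the TCP to the fingertips, in m); z points along the fingers, y is the direction in which the jaws open and shut (so a half turn about z gives the same grasp; the last joint's range is limited). The gripper opens to 88 mm and grips with 3 to 60 N. Pads are 20 mm wide; open, the fingers measure 115 mm over their backs; the gripper's body (75 mm by 178 mm) begins 61 mm behind the grasp point.
Start: joints at [1.099, 0.091, 1.231, -0, 1.82, -0.057], TCP at [0.242, 0.549, 0.231] pointing down, gripper open.
Joint ranges: [-2.87, 2.87], [-0.86, 2.18], [0.17, 2.46], [-1.51, 4.65], [0.06, 2.69], [-2.65, 2.65]. Speed limits (rad/s): [2.57, 2.57, 3.01, 3.14, 3.14, 3.14].

## Interface

Orientations are given as a unit quaternion [w, x, y, z].
In Python, from bench import * gives the robot as it stands. Calls block until the motion is done:
- move_to(position, orientation): joint-space move of the TCP to a pose.
- move_l(position, speed=0.15, orientation=None): straight line of the TCP; orientation=None keeps the orientation; speed is the mean speed in m/s.
- movej(angles): joint-space move.
- gripper_open() and close(): open the fingers fully, or close them until they stop; the grip force is fixed at half the most.
- hold(seconds).
- inverse_kinematics(position, orientation): joint angles nearest the present ones, or None.
- state(): the state.
- get_image(name): name is "side" or "top" or "wrist"; returns a dict with "frame" (480x640x3 uint8, blue, green, red), "depth" (480x640 float32, m along the optical axis (not along the pixel's ray), 0 where there is no reading), "camera_matrix" (3x3 intrinsics, pixels), "view" (4x4, takes a point from world to camera coordinates). Camera axes: x right, y up, looking along -z (the intrinsics and any distortion apply to the point x, -y, -z); pixel columns grow to the right and rows downward; lengths in m; the calibration is good to about 2 mm. The wrist camera is an equidistant fisheye: a pixel r from the principal point sees the ray r / f radians off the axis. A picture is of the moment at which its call begins.
A pose or a line that the arm cannot do raises IKError and nothing moves.
- job_done(): hands the job in, once; it reports no verdict.
The state is a dict: "time": time; "joint_pos": joint angles; "dq": joint speeds; "joint_torque": joint torques, N m; "ee_pos": TCP position; "ee_rot": TCP orientation; "ft_force": force on the tool from outside, world axes, zero at the start; "moment": the same for the moment, N m; "finger_gap": finger opening in m.
Only numpy, scipy, OpenCV 4.12 (cv2) and the standard library are available. Lean on these libraries where they do the work, as an engineer would, in place of code of your own. Each camera call takes 0.05 s, during which the arm holds its last target.

## Task

Feed the steel blank that lies in the press's feed channel fully home against the back stop inside the guard. First open the gate: pull the leaning plunger knob out and turn it until it rests in its notch and stays retracted by itself; then push the blank in with the wooden push stick, past the drag of the spring shoe until it lies firmly against the stop, without ramming it and without your fingers touching it, and finally put the stick back down on the bench clear of the press. Leave everything else where it is.

Things in the scene. Friction and masses are not known exactly. Their poses are not given: they have to be found in the camera images.
- press: Small hand toggle press, grey-green C-frame, base 280 x 150 mm, 0.45 m high, fixed. Origin on the bench top below the ram; x = feed direction (into the press), y = left of it, z up. Its steel bed, 66 mm wide, 42 mm above the bench, runs along x from -305 to +80 mm and carries the feed channel on y = 0. Inside the guard a spring shoe (press x = -22 to +12 mm) bears on the blank and brakes it
- channel_mouth (a point): On the channel floor (42 mm above the bench), on its centre line, at press x = -270 mm; axes as the press. From here to the press two straight rails, 10 mm high, 12 mm wide, leave a channel 27 mm wide, open above as far as the guard; the other way they flare open for 35 mm
- guard_edge (a point): Middle of the lower edge of the guard's clear front pane (5 mm thick, 134 mm wide, up to 240 mm high), at press x = -34 mm, 18 mm above the channel floor: the feed opening is below it. Clear side panes at press y = +-67 mm run on from it round the die
- knob_grip (a point): Centre of the black round plunger knob, 30 mm diameter, 24 mm high. z axis = plunger axis, out of the barrel: it leans 35 degrees from vertical to the press's +y. x axis: along the small cross pin in the stem. Below it a 20 mm barrel (rim 17 mm below the knob's centre when the pin is in) on a boss 36 x 22 mm, 64 mm high, beside the left rail, at press x = -118 mm
- gate_pin (a joint): How far the plunger is pulled out along its axis, m. 0: its 8 mm pin bars the channel at press x = -118 mm. A spring pulls it in with 6 N at 0, 14 N at the end of travel (0.0175). From 0.015 on the knob can be turned; resting in the notch it reads about 0.013, and then pin and barrel leave 10 mm free above the channel floor
- gate_turn (a joint): Turn of the knob about its axis, rad; 0 at the start, where the cross pin sits in its slot and cannot turn. Pulled out and turned about 90 degrees either way (70 to 100 degrees; hard ends at +-1.75 rad) and let go, the cross pin drops 1.5 mm into the rest notch on the barrel's rim. Turns with about 0.06 N m
- blank_center (a point): Centre of the flat steel blank, 50 x 24 x 6 mm, 56 g, two small holes, lying flat in the channel before the gate pin, long side along the channel. x = feed direction, z up. It slides freely (under 1 N) up to the spring shoe inside the guard, which resists with up to 13 N as the blank lifts its toe and with 4 to 7 N from there on; the back stop beyond is solid. 20 N is enough, 60 N is ramming
- stop_pin (a joint): How far the small brass pin in the face of the back stop is pressed in, m: 0 standing out, 0.0045 flush, when the blank lies against the stop (spring under 1.5 N). The stop, a dark steel block 24 mm wide, 14 mm high, with a black thumb screw, closes the channel inside the guard; it is set differently each time, its face anywhere from press x = +8 to +26 mm, and its place is not reported
- stick_grip (a point): Middle of the push stick's handle, 48 mm above the sole's underside. x axis to the nose, z up. Plywood, 60 g, standing on its sole: 180 mm long, 18 mm wide (last 10 mm at the nose 14 mm), 8 mm thick. Handle 16 mm wide, 26 mm deep, leaning back 30 degrees, top 75 mm high, foot 24 mm ahead of the grip point; the sole ends 19 mm behind it
- stick_nose (a point): Middle of the flat nose face of the push stick, 161 mm ahead of the grip point, 4 mm above the sole's underside
- tape: Bystander: tape measure, black and yellow, 70 x 34 x 62 mm, standing right of the channel; leave it
- bracket: Bystander: folded aluminium bracket with studs, about 110 x 85 x 52 mm, left of the channel; leave it
- screwdriver: Bystander: screwdriver, 190 mm, lying left of the press; leave it
- blank_bin: Bystander: blue bin 160 x 110 x 60 mm with more blanks; leave it
- caliper: Bystander: caliper, 230 mm; leave it
- hammer: Bystander: hammer, 280 mm; leave it
- wrench: Bystander: wrench, 170 mm; leave it
There are look-alikes about, which are no part of the job. Of the things shaped like the part that bears blank_center, the bare steel one is meant.

How it is judged:
By the outcome, as a careful person would: the job done as asked, in the order asked, and still so for the second after the job is handed in, with the robot touching nothing.
It also fails if it takes over 69 s, if anything falls off the work surface, if the arm or the gripper's body presses on something with over 40 N, if the wrist force passes 120 N, or if a joint passes its speed limit or range.

## Working session

There is one attempt and no reset: what is moved stays moved. The work goes in short steps, each a Python script; the robot and the scene stay as the last script left them, time stands still between calls to the robot, and variables do not carry over. Pictures are saved under pics/ and viewed, and the job is handed in when it is done.

```bash
ls; mkdir -p pics; python3 - <<'E'
from bench import *
import cv2,numpy as np
s=state();print(s)
for n in ["side","top","wrist"]:
    g=get_image(n);cv2.imwrite(f"pics/{n}0.png",g["frame"]);np.savez(f"pics/{n}0.npz",**g)
    print(n,g["camera_matrix"].tolist(),np.round(g["view"],4).tolist(),[k for k in g])
print(state()["time"])
E
```

```text
pics
{'time': 0.0, 'joint_pos': array([ 1.09930116e+00,  9.18830358e-02,  1.23186464e+00, -5.64003833e-06,
        1.81978528e+00, -5.66762736e-02]), 'dq': array([ 1.90545422e-03, -7.34010893e-05, -1.16737212e-03,  1.78719288e-03,
        2.43605586e-04,  1.55377976e-03]), 'joint_torque': array([-1.04462797e-03, -4.46423614e+01, -4.06464708e+01,  6.96851523e-02,
        2.89668550e-02, -1.40483344e-04]), 'ee_pos': array([0.24168147, 0.54887593, 0.22950438]), 'ee_rot': array([-2.50596335e-04,  2.05926141e-01,  9.78567056e-01, -9.37230527e-04]), 'ft_force': array([ 0.52472558, -0.02073271,  0.06223541]), 'moment': array([-0.00188428,  0.01634179, -0.05020339]), 'finger_gap': 0.08802116552899968}
side [[463.7753058040646, 0.0, 315.6007739016978], [0.0, 463.7753058040646, 238.28972565961408], [0.0, 0.0, 1.0]] [[-0.9981, 0.0611, 0.0102, 0.5269], [-0.0505, -0.8977, 0.4378, -0.0693], [0.0359, 0.4364, 0.899, -1.1457], [0.0, 0.0, 0.0, 1.0]] ['frame', 'depth', 'camera_matrix', 'view']
top [[589.109633299654, 0.0, 316.9927626307901], [0.0, 589.109633299654, 237.99240553872292], [0.0, 0.0, 1.0]] [[0.018, -0.9998, 0.0038, -0.0581], [0.9894, 0.0184, 0.1439, -0.5203], [-0.1439, 0.0012, 0.9896, -1.4599], [0.0, 0.0, 0.0, 1.0]] ['frame', 'depth', 'camera_matrix', 'view']
wrist [[371.64829954431775, 0.0, 319.4338884171291], [0.0, 371.64829954431775, 235.26264295293478], [0.0, 0.0, 1.0]] [[0.4023, 0.9155, -0.0021, -0.5998], [-0.888, 0.3897, -0.2442, 0.0308], [-0.2227, 0.1001, 0.9697, -0.3894], [0.0, 0.0, 0.0, 1.0]] ['frame', 'depth', 'camera_matrix', 'view']
0.15
```

View pics/side0.png

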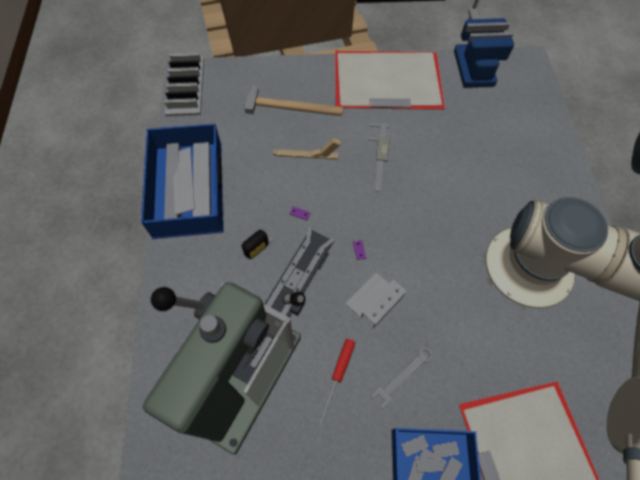

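View pics/top0.png

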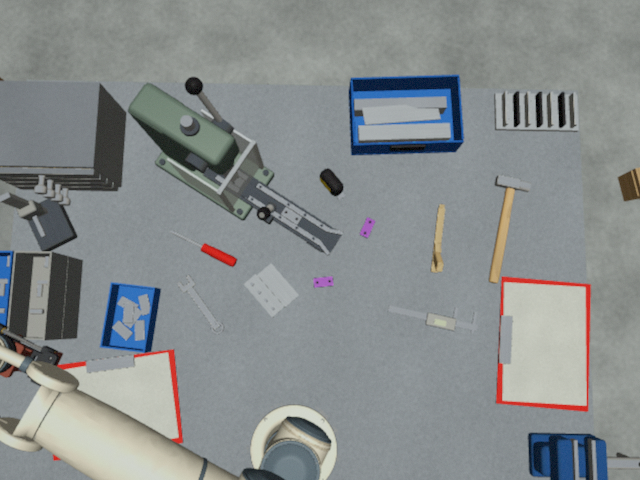

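View pics/wrist0.png

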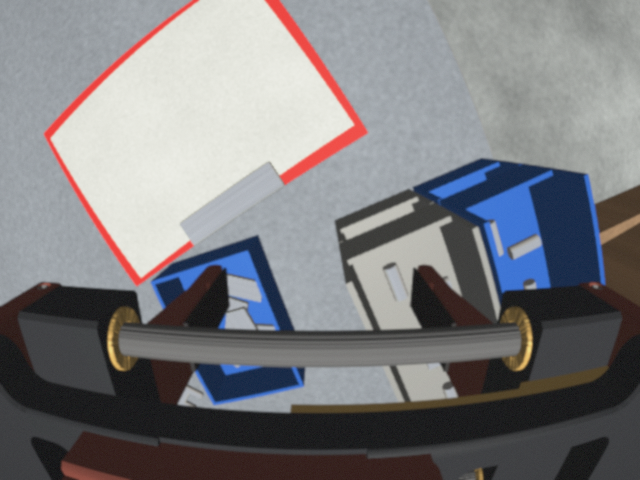

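The overview shows the press at top (210,150), the channel mouth about (330,240), the knob at (264,213) and the stick at (438,238). Next I'll enlarge these areas and measure them.

```bash
cat > h.py <<'E'
import cv2,numpy as np
from scipy.spatial.transform import Rotation as R
def load(n): return dict(np.load(n))
def ray(g,u,v,fish=False):
    K=g["camera_matrix"];V=g["view"]
    x=(u-K[0,2])/K[0,0];y=(v-K[1,2])/K[1,1]
    if fish:
        r=np.hypot(x,y);s=np.sin(r)/r if r>1e-9 else 1
        d=np.array([x*s,-y*s,-np.cos(r)])
    else: d=np.array([x,-y,-1.])
    Rm=V[:3,:3];o=-Rm.T@V[:3,3];return o,Rm.T@d
def onz(g,u,v,z,fish=False):
    o,d=ray(g,u,v,fish);return o+d*(z-o[2])/d[2]
def dep(g,u,v):
    o,d=ray(g,u,v);return o+d*g["depth"][int(round(v)),int(round(u))]
def proj(g,p,fish=False):
    K=g["camera_matrix"];c=(g["view"]@np.r_[p,1])[:3];x,y,z=c[0],-c[1],-c[2]
    if fish:
        r=np.hypot(x,y);t=np.arctan2(r,z);x,y=x/r*t,y/r*t
    else: x,y=x/z,y/z
    return np.array([K[0,0]*x+K[0,2],K[1,1]*y+K[1,2]])
def tri(*rs):
    A=np.zeros((3,3));b=np.zeros(3)
    for o,d in rs:
        d=d/np.linalg.norm(d);P=np.eye(3)-np.outer(d,d);A+=P;b+=P@o
    p=np.linalg.solve(A,b);return p,[np.linalg.norm(np.cross(p-o,d/np.linalg.norm(d))) for o,d in rs]
def crop(g,x0,y0,w,h,k,name):
    cv2.imwrite(name,cv2.resize(g["frame"][y0:y0+h,x0:x0+w],None,fx=k,fy=k,interpolation=cv2.INTER_CUBIC))
E
python3 - <<'E'
from h import *
t=load("pics/top0.npz");s=load("pics/side0.npz")
crop(t,200,150,160,110,5,"pics/tc1.png");crop(t,400,190,80,90,6,"pics/tc2.png")
crop(s,230,220,120,120,5,"pics/sc1.png");crop(s,260,120,100,60,6,"pics/sc2.png")
E
```

```text
(no output)
```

View pics/tc1.png

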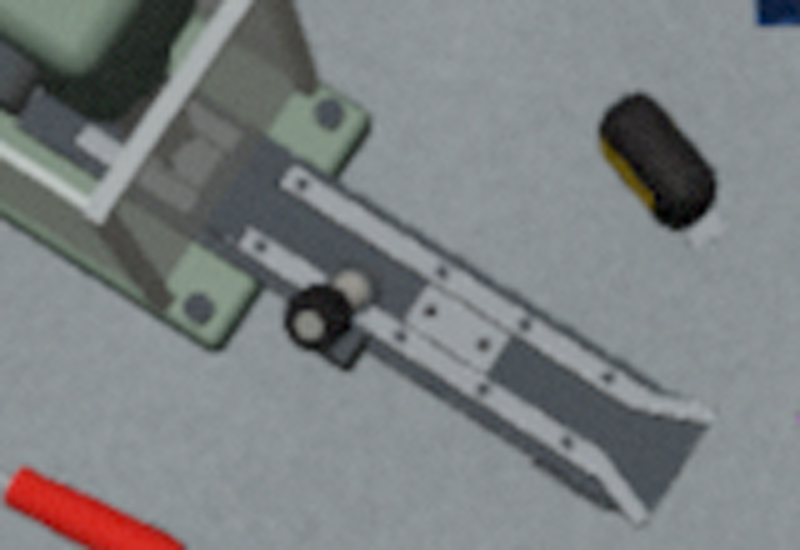

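View pics/tc2.png

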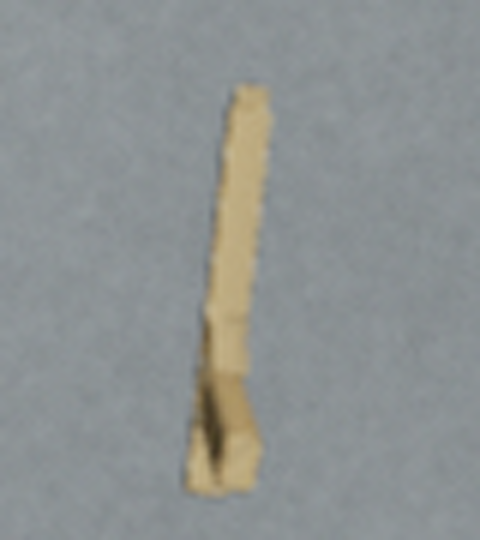

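View pics/sc1.png

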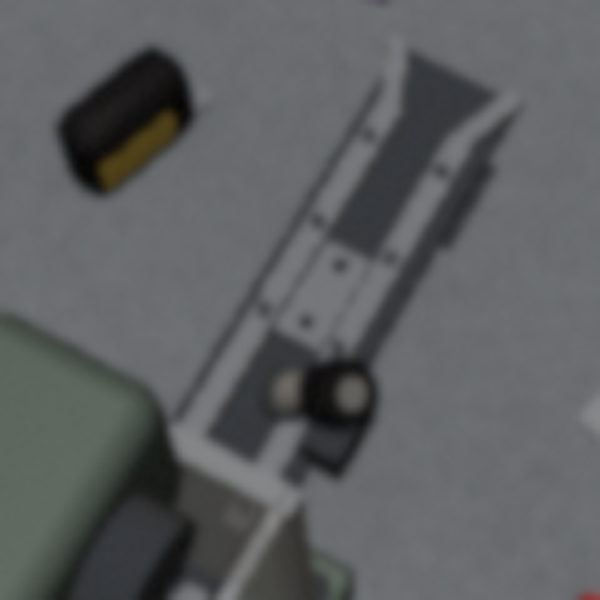

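View pics/sc2.png

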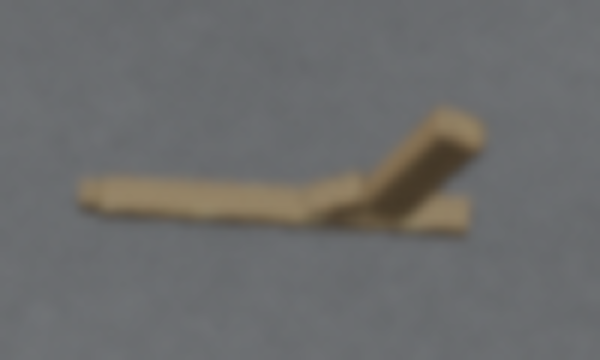

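```bash
cat > m1.py <<'E'
from h import *
t=load("pics/top0.npz");s=load("pics/side0.npz")
C=lambda x,y,x0,y0,k:((x+.5)/k-.5+x0,(y+.5)/k-.5+y0)
T=lambda x,y:C(x,y,200,150,5);S=lambda x,y:C(x,y,230,220,5)
up=np.array([onz(t,*T(*p),.052) for p in [(302,184),(442,272),(526,325),(608,378)]])
lo=np.array([onz(t,*T(*p),.052) for p in [(261,246),(400,336),(483,389),(567,442)]])
print(np.linalg.norm(up-lo,axis=1))
c=(up+lo)/2;d=np.linalg.svd(np.vstack([up-up.mean(0),lo-lo.mean(0)]))[2][0]
if d[1]<0:d=-d
f=d;l=np.array([-f[1],f[0],0]);print("f",f,np.degrees(np.arctan2(f[1],f[0])));print("perp",(lo-up)@l, (lo-up)@f)
# side check
ups=np.array([onz(s,*S(*p),.052) for p in [(264,309),(320,220),(369,134)]]);los=np.array([onz(s,*S(*p),.052) for p in [(390,257),(441,172)]])
print("top screws",up[1:].round(4).tolist(),lo[2:].round(4).tolist());print("side screws",ups.round(4).tolist(),los.round(4).tolist())
c0=c.mean(0)
for n,p,z in [("kink r",(628,405),.052),("kink l",(592,472),.052),("bedend r",(703,430),.042),("bedend l",(655,512),.042),("hole1",(430,311),.048),("hole2",(484,344),.048)]:
    q=onz(t,*T(*p),z);print(n,q.round(4),"rel x,y",((q-c0)@f).round(4),((q-c0)@l).round(4))
print("screws x",(c-c0)@f, "c0",c0)
for n,g,r in [("t",t,(250,200,26,26)),("s",s,(286,285,26,26))]:
    x,y,w,h=r;im=g["frame"][y:y+h,x:x+w].astype(int);m=(im.max(2)<45).astype(np.uint8)
    k,lab,st,ce=cv2.connectedComponentsWithStats(m);i=1+st[1:,4].argmax();print(n,st[i],ce[i]+[x,y])
    cs,_=cv2.findContours((lab==i).astype(np.uint8),0,2);print(cv2.minEnclosingCircle(max(cs,key=len)))
E
python3 m1.py
```

```text
[0.03816933 0.03914383 0.03932085 0.03867469]
f [0.52628932 0.85030556 0.        ] 58.24491970203098
perp [0.03816779 0.03914324 0.03931908 0.03867341] [-0.00034265 -0.0002147   0.00037341 -0.00031428]
top screws [[0.6051, 0.0266, 0.052], [0.5785, -0.0166, 0.052], [0.5521, -0.0586, 0.052]] [[0.5453, 0.0044, 0.052], [0.519, -0.0385, 0.052]]
side screws [[0.6064, 0.0246, 0.052], [0.5789, -0.0183, 0.052], [0.5538, -0.0614, 0.052]] [[0.5472, 0.0022, 0.052], [0.5208, -0.0396, 0.052]]
kink r [ 0.5385 -0.0689  0.052 ] rel x,y -0.0997 -0.0132
kink l [ 0.504  -0.0513  0.052 ] rel x,y -0.1029 0.0253
bedend r [ 0.5279 -0.1073  0.042 ] rel x,y -0.1379 -0.0244
bedend l [ 0.4856 -0.0836  0.042 ] rel x,y -0.14 0.0241
hole1 [0.5856 0.0324 0.048 ] rel x,y 0.0112 0.0001
hole2 [0.5691 0.0046 0.048 ] rel x,y -0.0211 -0.0005
screws x [ 0.10139844  0.0164645  -0.03395484 -0.08390811] c0 [0.5797349  0.02280818 0.052     ]
t [ 7  7 14 14 88] [264.34090909 212.46590909]
((13.565217018127441, 13.42391300201416), 6.590544700622559)
s [  3   7  16  19 145] [296.28965517 299.62758621]
((11.805085182189941, 15.550847053527832), 9.524505615234375)
```

```bash
cat >> h.py <<'E'
f=np.array([.52629,.85031,0]);l=np.array([-f[1],f[0],0]);zz=np.array([0,0,1.])
O=np.array([.5805,.0218,0])+.16625*f
P=lambda x,y,z:O+x*f+y*l+z*zz
def rel(p): p=np.asarray(p)-O;return np.array([p@f,p@l,p[2]])
E
python3 - <<'E'
from h import *
t=load("pics/top0.npz");s=load("pics/side0.npz")
crop(t,250,200,28,28,14,"pics/tk.png");crop(s,284,284,30,30,14,"pics/sk.png")
a=cv2.imread("pics/tk.png");b=cv2.imread("pics/sk.png");b=cv2.resize(b,(392,392));cv2.imwrite("pics/k.png",np.hstack([a,b]))
p,e=tri(ray(t,263.6,213.4),ray(s,297.9,298.5));print(p,e,rel(p))
print("dep",rel(dep(t,263,213)),rel(dep(s,298,298)))
E
```

```text
[0.57169595 0.0833647  0.09769234] [np.float64(0.0006089045332715038), np.float64(0.0006089045332717147)] [-0.11853578  0.03988706  0.09769234]
dep [-0.1203341   0.04262102  0.11727831] [-0.11591175  0.04130106  0.1105578 ]
```

View pics/k.png

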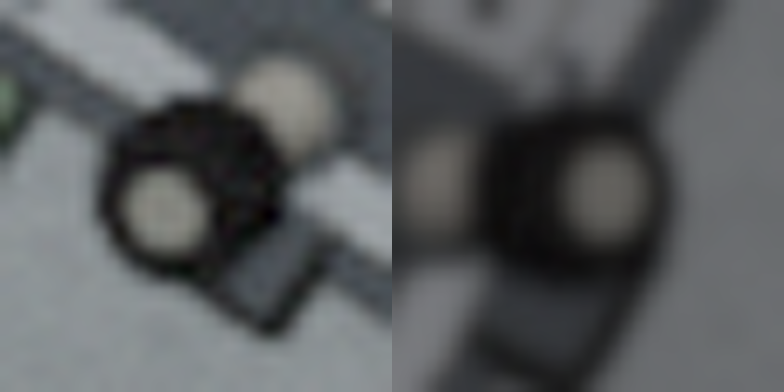

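```bash
python3 - <<'E'
from h import *
t=load("pics/top0.npz");s=load("pics/side0.npz")
p,e=tri(ray(t,261.3,214.5),ray(s,299.8,298.2));print("cap",e,rel(p))
for g,us in [(t,[(261,214),(262,215),(262,214)]),(s,[(300,298),(299,298),(300,299)])]:
    print([rel(dep(g,*u)).round(4).tolist() for u in us])
print("rail dep",[rel(dep(t,*u))[2] for u in [(288,204),(305,215),(280,228),(310,240)]],"bench",[dep(t,*u)[2] for u in [(400,300),(350,300),(300,320)]])
print("side bench",[dep(s,*u)[2] for u in [(300,180),(340,330)]])
# stick
def C(x,y,x0,y0,k): return ((x+.5)/k-.5+x0,(y+.5)/k-.5+y0)
T2=lambda x,y:C(x,y,400,190,6);S2=lambda x,y:C(x,y,260,120,6)
nt=onz(t,*T2(253,88),.006);print("nose top",nt, "side", onz(s,*S2(80,205),.002),onz(s,*S2(80,190),.006))
# sole edges points top surface z=.008 (mid of sole) at two rows
a=onz(t,*T2(251,110),.008);b=onz(t,*T2(232,300),.008);print("mid",a,b,np.degrees(np.arctan2(*(a-b)[1::-1])))
print("handle top centre",[x.tolist() if hasattr(x,'tolist') else x for x in tri(ray(t,*T2(238,463)),ray(s,*S2(458,128)))])
E
```

```text
cap [np.float64(0.0011638592067183778), np.float64(0.0011638592067185676)] [-0.11750051  0.04604847  0.1105178 ]
[[-0.1155, 0.046, 0.1053], [-0.1185, 0.0465, 0.1032], [-0.1189, 0.0455, 0.113]]
[[-0.1183, 0.0448, 0.1092], [-0.1169, 0.0432, 0.1106], [-0.1163, 0.0459, 0.1095]]
rail dep [np.float64(0.052203531126590264), np.float64(0.059372819305863356), np.float64(-0.0060684577598584255), np.float64(0.04125631765030957)] bench [np.float64(-0.0011357918255847643), np.float64(0.0012308871724737713), np.float64(0.004552471888989773)]
side bench [np.float64(0.0007249397569750737), np.float64(-0.0023456167646054293)]
nose top [ 0.62136205 -0.37387382  0.006     ] side [ 0.6235219  -0.37194619  0.002     ] [ 0.62311745 -0.37743445  0.006     ]
mid [ 0.6111549  -0.37244788  0.008     ] [ 0.5273289 -0.3631932  0.008    ] -6.300139227252488
handle top centre [[0.4519239158421082, -0.3522866220756883, 0.07129339209873722], [np.float64(0.001712606960751036), np.float64(0.0017126069607510954)]]
```

```bash
cat >> h.py <<'E'
B=np.c_[f,l,zz]  # press->world
ax=np.array([0,np.sin(np.radians(35)),np.cos(np.radians(35))])
pp=np.array([0,np.cos(np.radians(35)),-np.sin(np.radians(35))])
def q(z,y):
    z=z/np.linalg.norm(z);y=y-z*(y@z);y/=np.linalg.norm(y);M=np.c_[np.cross(y,z),y,z]
    v=R.from_matrix(M).as_quat();return np.r_[v[3],v[:3]]
def qknob(adeg,flip=False):
    a=np.radians(adeg);y=B@(np.cos(a)*pp+np.array([np.sin(a),0,0]))
    return q(-B@ax,-y if flip else y)
KN=np.array([-.118,.0397,.099])
def kpos(up,g=.003): # TCP: grasp point (11mm behind) g above knob centre, plus 'up' along axis
    return O+B@(KN+ax*(up+g-.011))
E
python3 - <<'E'
from h import *;from bench import *
for fl in (0,1):
  for a in (-25,0,20,65):
    for up in (0,.08):
      j=inverse_kinematics(kpos(up),qknob(a,fl));print(fl,a,up,None if j is None else np.round(j,2))
d=np.array([.994,-.110,0]);d/=np.linalg.norm(d)
print(np.round(inverse_kinematics([.4625,-.3558,.037+.06],q(-zz,np.array([-d[1],d[0],0]))),2))
for x in (-.40,-.341,-.185):
  for s in(1,-1):
    print(x,np.round(inverse_kinematics(P(x,0,.042+.037),q(-zz,s*l)),2))
E
```

```text
0 -25 0 [ 0.35 -0.27  1.93 -0.52  1.13 -2.54]
0 -25 0.08 [ 0.43 -0.38  1.9  -0.52  1.3  -2.53]
0 0 0 [ 0.35 -0.27  1.93 -0.52  1.13 -2.1 ]
0 0 0.08 [ 0.43 -0.38  1.9  -0.52  1.3  -2.1 ]
0 20 0 [ 0.35 -0.27  1.93 -0.52  1.13 -1.75]
0 20 0.08 [ 0.43 -0.38  1.9  -0.52  1.3  -1.75]
0 65 0 [ 0.35 -0.27  1.93 -0.52  1.13 -0.97]
0 65 0.08 [ 0.43 -0.38  1.9  -0.52  1.3  -0.96]
1 -25 0 [ 0.35 -0.27  1.93 -0.52  1.13  0.6 ]
1 -25 0.08 [ 0.43 -0.38  1.9  -0.52  1.3   0.61]
1 0 0 [ 0.35 -0.27  1.93 -0.52  1.13  1.04]
1 0 0.08 [ 0.43 -0.38  1.9  -0.52  1.3   1.04]
1 20 0 [ 0.35 -0.27  1.93 -0.52  1.13  1.39]
1 20 0.08 [ 0.43 -0.38  1.9  -0.52  1.3   1.39]
1 65 0 [ 0.35 -0.27  1.93 -0.52  1.13  2.18]
1 65 0.08 [ 0.43 -0.38  1.9  -0.52  1.3   2.18]
[-0.71  0.06  1.5  -0.    1.58 -2.17]Traceback (most recent call last):
  File "<stdin>", line 10, in <module>
    return _wrapfunc(a, 'round', decimals=decimals, out=out)
    return _wrapit(obj, method, *args, **kwds)
    result = getattr(arr, method)(*args, **kwds)
TypeError: unsupported operand type(s) for *: 'NoneType' and 'float'
```

```bash
python3 - <<'E'
from h import *;from bench import *
w=load("pics/wrist0.npz");o,_=ray(w,319.4,235.3,True)
st=state();r=R.from_quat(np.r_[st["ee_rot"][1:],st["ee_rot"][0]]).as_matrix()
print("cam in tool",r.T@(o-st["ee_pos"]),"cam look",r.T@(-w["view"][2,:3]))
for a in(-25,65):
  qq=qknob(a,True);m=R.from_quat(np.r_[qq[1:],qq[0]]).as_matrix();print(a,"tool x in press",(B.T@m[:,0]).round(2), "cam rel press",rel(kpos(0)+m@(r.T@(o-st["ee_pos"]))))
for x in (-.40,-.361,-.341,-.185):
  for s in(1,-1):
   for t in (0,30):
    t_=np.radians(t);j=inverse_kinematics(P(x,0,.042+.037+.05),q(np.sin(t_)*f-np.cos(t_)*zz,s*l));print(x,s,t,None if j is None else np.round(j,2))
E
```

```text
cam in tool [ 0.06567473  0.00050583 -0.15410125] cam look [-2.44243692e-01 -4.08331529e-04  9.69713799e-01]
-25 tool x in press [ 0.91  0.35 -0.24] cam rel press [-0.05826545  0.14586154  0.20302204]
65 tool x in press [ 0.42 -0.74  0.52] cam rel press [-0.09070399  0.0745687   0.25294182]
-0.4 1 0 None
-0.4 1 30 None
-0.4 -1 0 [-0.44 -0.2   1.69 -0.    1.65  0.12]
-0.4 -1 30 [-0.79 -0.19  1.76  0.51  1.68 -0.21]
-0.361 1 0 None
-0.361 1 30 None
-0.361 -1 0 [-0.36 -0.18  1.67 -0.    1.65  0.19]
-0.361 -1 30 [-0.71 -0.2   1.78  0.52  1.65 -0.14]
-0.341 1 0 None
-0.341 1 30 None
-0.341 -1 0 [-0.32 -0.16  1.66 -0.    1.65  0.23]
-0.341 -1 30 [-0.67 -0.21  1.78  0.52  1.63 -0.1 ]
-0.185 1 0 [-0.05  0.02  1.49 -0.    1.64 -2.64]
-0.185 1 30 None
-0.185 -1 0 [-0.05  0.02  1.49 -0.    1.64  0.5 ]
-0.185 -1 30 [-0.35 -0.16  1.73  0.51  1.46  0.17]
```

```bash
python3 - <<'E'
from h import *;from bench import *
s0=state()["time"]
move_to(P(-.2,.16,.24),qknob(-25,True));print(state()["time"])
move_to(kpos(.07),qknob(-25,True))
st=state();print(st["time"]-s0,st["ee_pos"],kpos(.07),st["ft_force"],st["joint_pos"])
g=get_image("wrist");np.savez("pics/w1.npz",**g);cv2.imwrite("pics/w1.png",g["frame"])
for p in [KN,KN+ax*.012,KN-ax*.012]: print(proj(g,O+B@p,True))
E
```

```text
1.975
2.4667 [0.54173071 0.10259108 0.15002737] [0.54189768 0.10243696 0.14978743] [-0.18231806 -0.32539435 -0.5855034 ] [ 0.42189447 -0.3709628   1.90221559 -0.51933739  1.27875748  0.60707647]
[318.17437112 254.74659886]
[318.0949033  260.87514173]
[318.24633101 249.20917271]
```

View pics/w1.png

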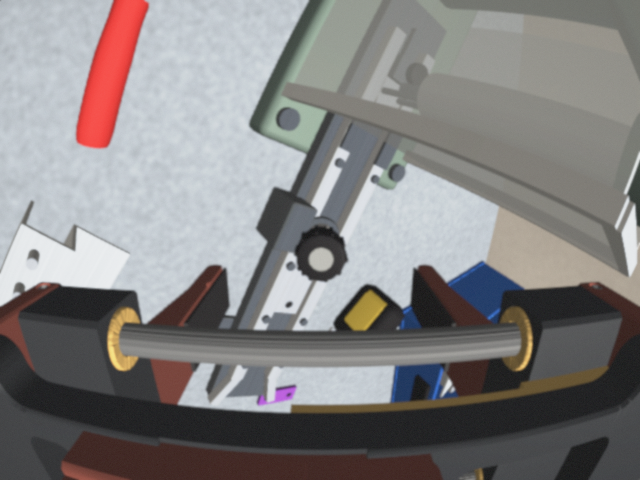

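The wrist view shows the knob at (321,254), and I predicted (318,255), so they agree to about 1.5 mm. I'll go down and grip it.

```bash
python3 - <<'E'
from h import *;from bench import *
A=B@ax
move_l(kpos(.03),speed=.1);print(state()["ft_force"])
move_l(kpos(0),speed=.06);print(state()["ft_force"],state()["ee_pos"]-kpos(0))
close();st=state();print("gap",st["finger_gap"],st["ft_force"],st["ft_force"]@A,st["time"])
E
```

```text
[ 0.6920274  -0.15640955 -0.49380226]
[ 0.75460613 -0.06861099  0.65520001] [-9.64286321e-06 -1.71676053e-04 -2.80808777e-04]
gap 0.029072227559177433 [ 1.77518168  0.63059252 -0.00853138] -0.682420750535178 4.8
```

```bash
python3 - <<'E'
from h import *;from bench import *
A=B@ax;p0=state()["ee_pos"];f0=state()["ft_force"]@A
for d in (.006,.012,.0155,.0168):
    move_l(p0+A*d,speed=.04);st=state();print(d,(st["ee_pos"]-p0)@A,(st["ft_force"]@A-f0).round(2),st["finger_gap"],st["time"])
E
```

```text
0.006 0.0053841172877224655 -8.6 0.02932356729340509 5.1
0.012 0.011079419061570263 -10.23 0.02933187827961936 5.4
0.0155 0.014377758303124304 -12.87 0.029648193200146562 5.65
0.0168 0.015538253652259679 -12.59 0.029423680201030655 5.9
```

```bash
python3 - <<'E'
from h import *;from bench import *
A=B@ax;st=state();f0=-.68
p=st["ee_pos"]
p0=kpos(0)
move_l(p0+A*.0179,speed=.03);hold(.1);st=state();print((st["ee_pos"]-p0)@A,st["ft_force"]@A-f0,st["joint_pos"],st["time"])
j=st["joint_pos"].copy();
jt=inverse_kinematics(p0+A*.0179,qknob(-25,True));print(jt)
jt=np.array(jt);jt[5]+=np.radians(45);movej(jt);st=state();print((st["ee_pos"]-p0)@A,st["ft_force"]@A-f0,st["moment"],st["finger_gap"],st["time"])
jt[5]+=np.radians(47);movej(jt);hold(.1);st=state();print((st["ee_pos"]-p0)@A,st["ft_force"]@A-f0,st["moment"],st["finger_gap"],st["joint_pos"][5],st["time"])
E
```

```text
0.016663205564585577 -13.66455320389205 [ 0.36435855 -0.29936431  1.92550929 -0.51970411  1.16638041  0.60439475] 6.25
[ 0.36539516 -0.30085858  1.9246391  -0.51848644  1.16956681  0.60440642]
0.01648879928557929 -13.20357494097256 [ 0.18767501 -0.76115308  0.45334994] 0.02970077632303995 7.025
0.016503543366011633 -13.265251233674444 [ 0.5589651  -0.71342036  0.65613712] 0.02926231146112702 2.2101105922288924 7.925
```

```bash
python3 - <<'E'
from h import *;from bench import *
A=B@ax;p0=kpos(0)
for d in (.0155,.0135,.012):
    move_l(p0+A*d,speed=.03);st=state();print(d,(st["ee_pos"]-p0)@A,st["ft_force"]@A+.68,st["time"])
E
```

```text
0.0155 0.014156574761327206 -11.600266187373615 8.175
0.0135 0.013233739197900933 -5.553746167712069 8.425
0.012 0.01289134177448019 5.936061267078777 8.675
```

```bash
python3 - <<'E'
from h import *;from bench import *
A=B@ax;p0=kpos(0)
move_l(p0+A*.013,speed=.05);gripper_open();print(state()["ft_force"],state()["time"])
move_l(p0+A*.09,speed=.15);
g=get_image("wrist");np.savez("pics/w2.npz",**g);cv2.imwrite("pics/w2.png",g["frame"]);g=get_image("top");np.savez("pics/t2.npz",**g);crop(g,200,150,160,110,5,"pics/t2.png");print(state()["time"])
E
```

```text
[-0.36120345 -0.56070681 -0.47282837] 9.9333
10.7
```

View pics/w2.png

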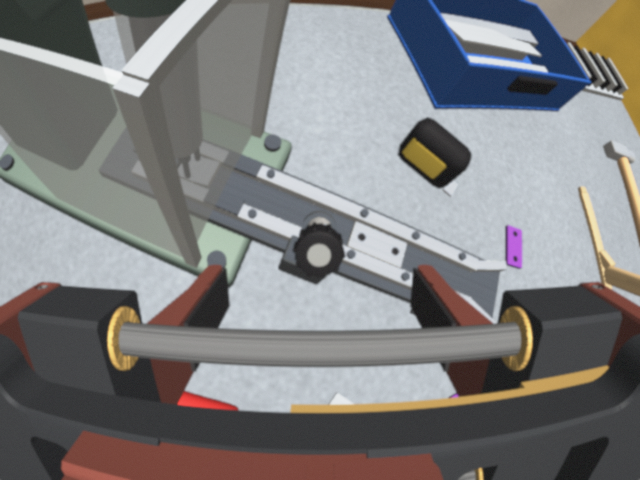

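View pics/t2.png

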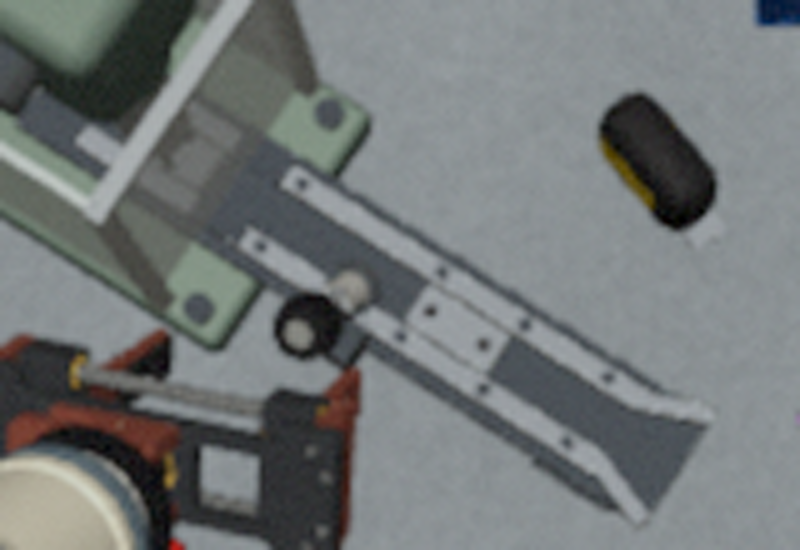

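The top view shows the knob now at (308,324), up from (318,316). It is retracted and staying there, and the blank hasn't moved. Next is the stick.

```bash
cat >> h.py <<'E'
def qd(ang,tilt=0):
    d=np.array([np.cos(ang),np.sin(ang),0]);le=np.array([-d[1],d[0],0])
    return q(np.sin(tilt)*d-np.cos(tilt)*zz,-le)
SA=np.radians(-6.3);SG=np.array([.4625,-.3558,0])
E
python3 - <<'E'
from h import *;from bench import *
A=B@ax
move_l(kpos(.16),speed=.3)
move_to(SG+zz*.16,qd(SA));st=state();print(st["time"],st["ee_pos"],st["joint_pos"])
g=get_image("wrist");np.savez("pics/w3.npz",**g);cv2.imwrite("pics/w3.png",g["frame"])
d=np.array([np.cos(SA),np.sin(SA),0])
for n,p in [("nose",SG+.161*d+.008*zz),("rear",SG-.019*d+.008*zz),("htop",SG-.0156*d+.075*zz),("mid",SG+.09*d+.008*zz)]: print(n,proj(g,p,True))
E
```

```text
12.875 [ 0.46294297 -0.35493428  0.15994085] [-7.12543691e-01  4.35900161e-02  1.40511722e+00  2.20400594e-04
  1.69296933e+00  9.67163920e-01]
nose [321.11547881  33.33241281]
rear [320.6536638  245.82167559]
htop [320.99311686 267.75905127]
mid [320.96894558 116.21975984]
```

View pics/w3.png

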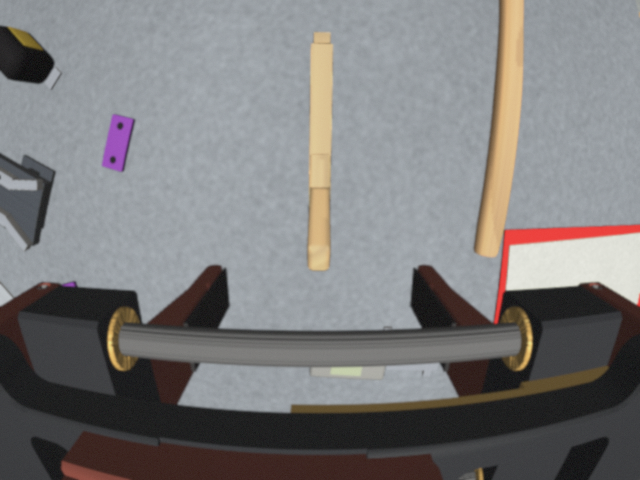

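```bash
cat >> h.py <<'E'
SA=np.radians(-6.8);SG=np.array([.4625,-.3551,0])
E
python3 - <<'E'
from h import *;from bench import *
T=SG+zz*.036
move_to(T+zz*.05,qd(SA));move_l(T,speed=.08)
st=state();print(st["ee_pos"]-T,st["ft_force"],st["time"])
close();st=state();print(st["finger_gap"],st["ft_force"],st["time"])
move_l(T+zz*.12,speed=.15);st=state();print(st["finger_gap"],st["ft_force"],st["time"])
gs=get_image("side");np.savez("pics/s4.npz",**gs);crop(gs,240,70,120,100,6,"pics/s4.png")
E
```

```text
[ 9.09727623e-05 -1.14737432e-04  1.61039509e-04] [ 0.19548437 -0.20988521  0.03508744] 14.1
0.015701242002858593 [-0.17845871 -1.08224972  0.19801487] 15.2
0.015977798555495963 [-0.08836691  0.04650482 -0.91298371] 16.15
```

View pics/s4.png

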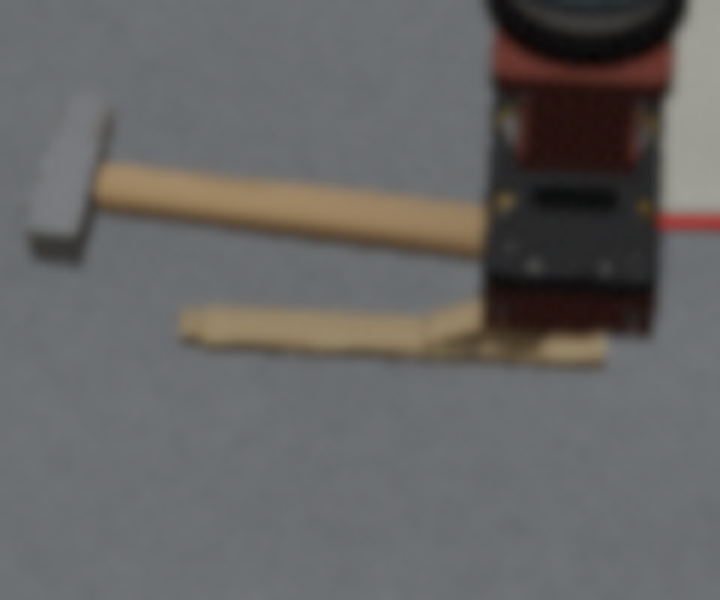

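```bash
cat >> h.py <<'E'
FA=np.arctan2(f[1],f[0])
E
python3 - <<'E'
from h import *;from bench import *
T=P(-.376,0,.042+.036)
move_to(T+zz*.08,qd(FA));print(state()["time"])
move_l(T+zz*.02,speed=.12)
st=state();print(st["time"],st["joint_pos"],st["ft_force"],rel(st["ee_pos"]))
g=get_image("wrist");np.savez("pics/w5.npz",**g);cv2.imwrite("pics/w5.png",g["frame"])
g=get_image("top");np.savez("pics/t5.npz",**g);crop(g,260,180,120,100,6,"pics/t5.png")
E
```

```text
17.0083
17.6583 [-3.90892522e-01 -1.78209112e-01  1.72627411e+00 -2.44737607e-05
  1.59322401e+00  1.64314968e-01] [ 0.02677762 -0.06921475  0.0022104 ] [-3.76330360e-01 -3.71598718e-04  9.83744400e-02]
```

View pics/w5.png

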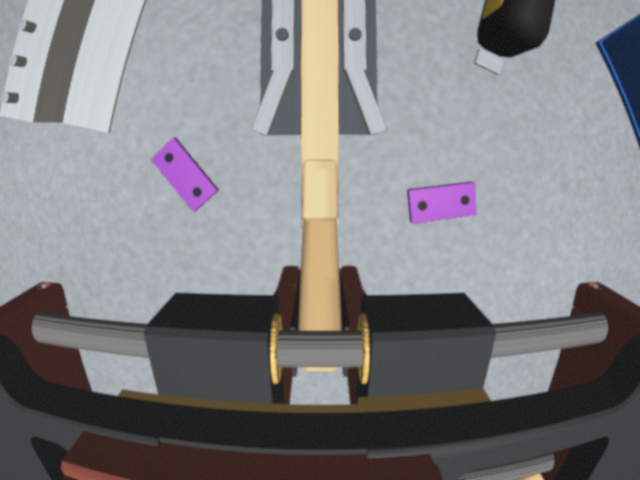

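View pics/t5.png

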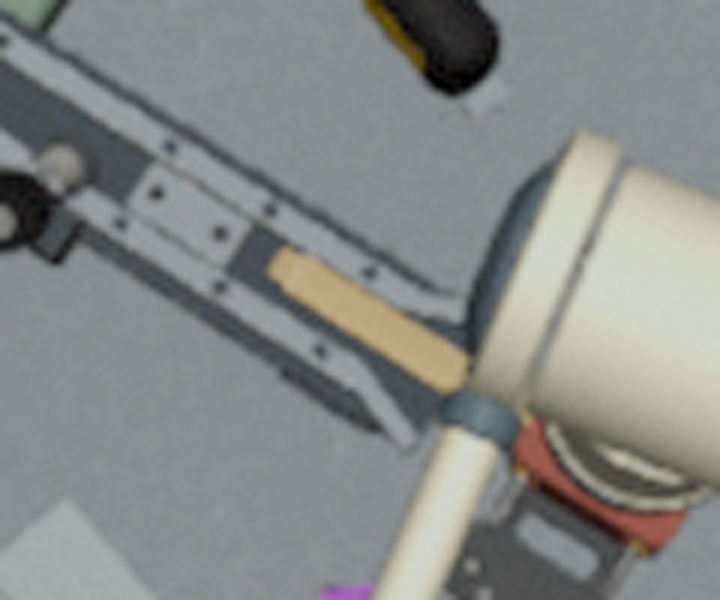

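```bash
python3 - <<'E'
from h import *;from bench import *
T=P(-.376,.0005,.042+.036)
for dz in (.004,.002,.001,0,-.001):
    move_l(T+zz*dz,speed=.05);hold(.05);st=state();print(dz,st["ft_force"].round(2),rel(st["ee_pos"]).round(4),st["time"])
    if st["ft_force"][2]>1.5:break
E
```

```text
0.004 [-0.48 -0.33  0.07] [-0.376   0.0006  0.0819] 18.275
0.002 [-0.09  0.58 -0.38] [-0.376   0.0005  0.0801] 18.575
0.001 [-0.23  0.28 -0.7 ] [-0.376   0.0005  0.079 ] 18.875
0 [-0.42  0.35 -0.61] [-0.376   0.0005  0.078 ] 19.175
-0.001 [-0.97 -1.    3.25] [-3.761e-01  3.000e-04  7.750e-02] 19.475
```

```bash
cat >> h.py <<'E'
YG=.0005;ZG=.0778
E
python3 - <<'E'
from h import *;from bench import *
for x in (-.350,-.30,-.26,-.245):
    move_l(P(x,YG,ZG),speed=.07);st=state();F=B.T@st["ft_force"];print(x,F.round(2),rel(st["ee_pos"]).round(4),st["finger_gap"].round(4),st["time"])
    if F[0]<-8:break
g=get_image("top");np.savez("pics/t6.npz",**g);crop(g,200,150,160,110,5,"pics/t6.png")
E
```

```text
Traceback (most recent call last):
AttributeError: 'float' object has no attribute 'round'
```

```bash
python3 - <<'E'
from h import *;from bench import *
for x in (-.30,-.26,-.245):
    move_l(P(x,YG,ZG),speed=.07);st=state();F=B.T@st["ft_force"];print(x,F.round(2),rel(st["ee_pos"]).round(4),round(st["finger_gap"],4),st["time"])
    if F[0]<-8:break
g=get_image("top");np.savez("pics/t6.npz",**g);crop(g,200,150,160,110,5,"pics/t6.png")
E
```

```text
-0.3 [1.95 0.34 0.38] [-0.2994  0.0006  0.0778] 0.0159 20.8667
-0.26 [ 0.25 -0.48  1.4 ] [-0.2593  0.0006  0.0778] 0.0159 21.5917
-0.245 [0.04 0.09 1.39] [-0.2442  0.0005  0.0778] 0.0162 21.9583
```

View pics/t6.png

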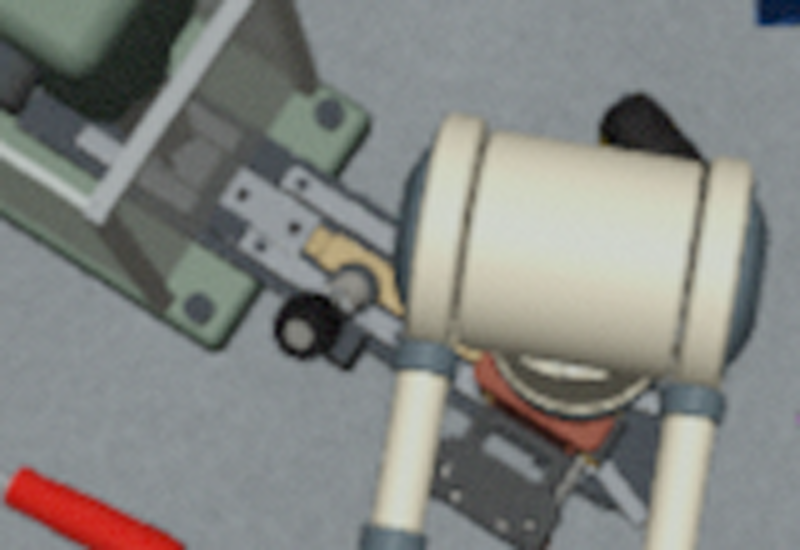

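```bash
python3 - <<'E'
from h import *;from bench import *
x=-.245;log=[]
while x<-.180:
    x+=.0025 if x<-.212 else .0015
    move_l(P(x,YG,ZG),speed=.03);st=state();F=B.T@st["ft_force"];r=rel(st["ee_pos"])
    print(round(x,4),F.round(1),r[[0,2]].round(4),round(st["finger_gap"],4),round(st["time"],2))
    if F[0]<-17 :break
E
```

```text
-0.2425 [-0.3  0.1  1.4] [-0.2426  0.0778] 0.0161 22.26
-0.24 [-1.2 -0.8  1.7] [-0.2401  0.0778] 0.0156 22.51
-0.2375 [-1.  -0.2  1.4] [-0.2373  0.0778] 0.0155 22.76
-0.235 [-0.6 -0.4  1.2] [-0.2347  0.0778] 0.0154 23.01
-0.2325 [-0.4 -0.3  1.1] [-0.2322  0.0778] 0.016 23.26
-0.23 [-0.2  0.2  1.5] [-0.2298  0.0778] 0.0161 23.51
-0.2275 [-0.6  0.4  1.3] [-0.2273  0.0778] 0.0159 23.76
-0.225 [-5.2  0.   3.2] [-0.2258  0.0779] 0.0158 24.01
-0.2225 [-8.7  0.5  4.6] [-0.2242  0.0781] 0.0156 24.26
-0.22 [-10.4  -0.    3.9] [-0.2221  0.0783] 0.0159 24.51
-0.2175 [-12.2   1.2   4.8] [-0.2198  0.0783] 0.0161 24.76
-0.215 [-9.9  0.1  5.1] [-0.2171  0.0783] 0.0159 25.01
-0.2125 [-9.3 -0.2  5.2] [-0.2145  0.0782] 0.0157 25.26
-0.21 [-9.4 -0.6  3.9] [-0.2119  0.0782] 0.0158 25.51
-0.2085 [-10.5  -0.6   4.8] [-0.2106  0.0782] 0.0158 25.76
-0.207 [-10.9  -0.1   5.3] [-0.2091  0.0782] 0.0158 26.01
-0.2055 [-10.8  -0.7   5.1] [-0.2076  0.0782] 0.0159 26.26
-0.204 [-10.1  -0.6   4.8] [-0.2062  0.0783] 0.0156 26.51
-0.2025 [-12.3   0.3   6.2] [-0.2048  0.0783] 0.0162 26.76
-0.201 [-11.4   0.6   5.1] [-0.2034  0.0783] 0.0156 27.01
-0.1995 [-13.2   0.1   6.3] [-0.2022  0.0784] 0.0159 27.26
-0.198 [-18.    0.2   7.9] [-0.202   0.0786] 0.0162 27.51
```

```bash
python3 - <<'E'
from h import *;from bench import *
x=-.198
while x<-.19:
    x+=.0008
    move_l(P(x,YG,ZG),speed=.03);hold(.1);st=state();F=B.T@st["ft_force"];r=rel(st["ee_pos"])
    print(round(x,4),F.round(1),r[[0,2]].round(4),round(st["finger_gap"],4),round(st["time"],2))
    if F[0]<-22 :break
for n in("top","side","wrist"):
    g=get_image(n);np.savez(f"pics/{n}7.npz",**g)
    if n=="top":crop(g,190,140,110,90,7,"pics/t7.png")
    elif n=="side":crop(g,230,290,80,110,5,"pics/s7.png")
    else:cv2.imwrite("pics/w7.png",g["frame"])
E
```

```text
-0.1972 [-20.3   1.1   8.7] [-0.2019  0.0787] 0.016 27.86
-0.1964 [-22.9   1.7  10. ] [-0.2018  0.0787] 0.0157 28.21
```

View pics/t7.png

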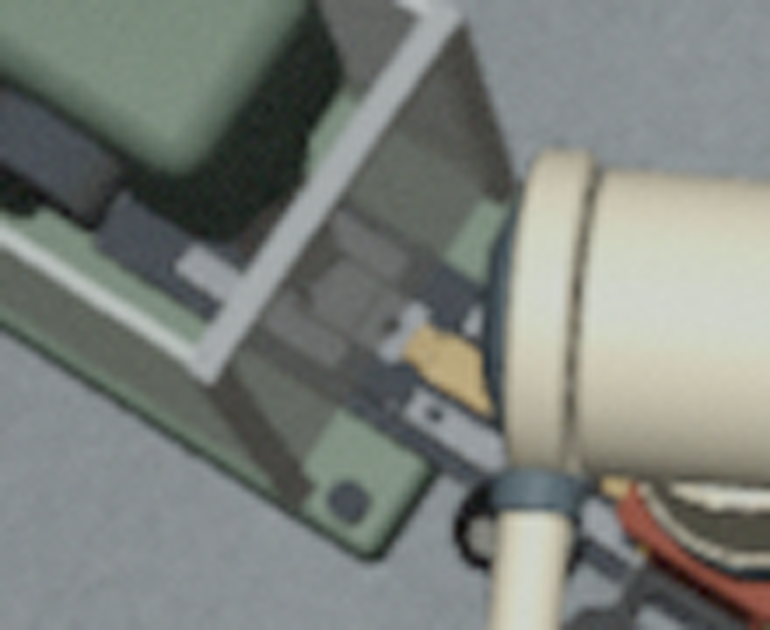

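View pics/w7.png

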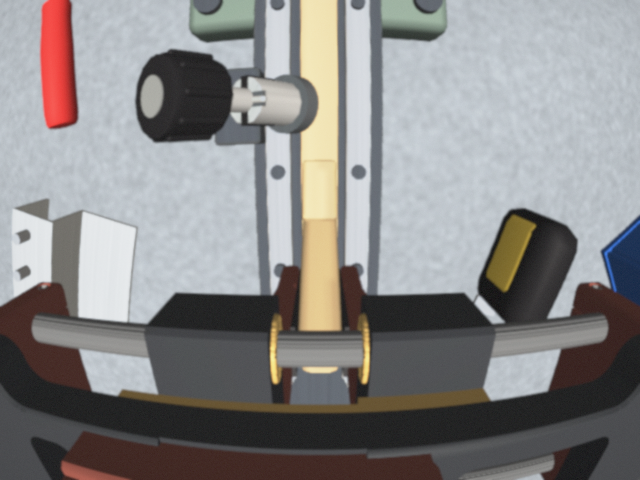

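```bash
python3 - <<'E'
from h import *
t=load("pics/top7.npz")
C=lambda x,y:((x+.5)/7-.5+190,(y+.5)/7-.5+140)
print("nose",rel(onz(t,*C(415,342),.050)),"hole",rel(onz(t,*C(392,325),.048)))
print("nose exp",-.2018+.161)
for x in (.008,.012,.017,.026): print(x,(proj(t,P(x,0,.056))-[190,140])*7)
E
```

```text
nose [-0.04286577  0.00161593  0.05      ] hole [-0.03184006  0.00062031  0.048     ]
nose exp -0.0408
0.008 [296.37518466 257.53378514]
0.012 [287.25677954 251.72590694]
0.017 [275.86387795 244.46931065]
0.026 [255.37093576 231.41653325]
```

View pics/s7.png

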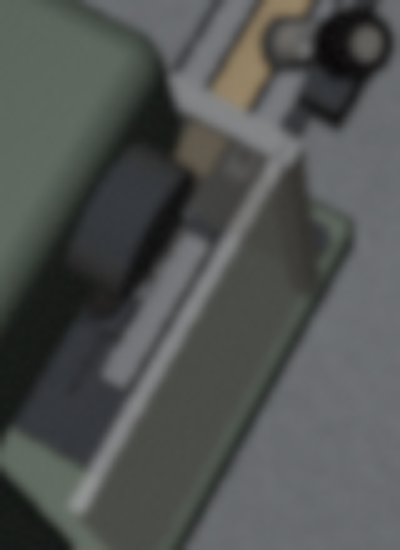

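```bash
python3 - <<'E'
from h import *;from bench import *
for x in (-.1950,-.194):
    move_l(P(x,YG,ZG),speed=.02);hold(.15);st=state();F=B.T@st["ft_force"];r=rel(st["ee_pos"])
    print(round(x,4),F.round(1),r[[0,2]].round(4),round(st["time"],2))
    if F[0]<-27:break
# relax, back off 25 mm
move_l(P(-.203,YG,ZG),speed=.03);st=state();print((B.T@st["ft_force"]).round(1),rel(st["ee_pos"]))
move_l(P(-.24,YG,ZG),speed=.06);st=state();print((B.T@st["ft_force"]).round(1),rel(st["ee_pos"]),st["time"])
g=get_image("top");np.savez("pics/t8.npz",**g);crop(g,190,140,110,90,7,"pics/t8.png")
E
```

```text
-0.195 [-26.3   0.7  11.1] [-0.2013  0.0787] 28.76
-0.194 [-28.5   0.5  11.9] [-0.2009  0.0787] 29.16
[-0.5  0.3 -0.7] [-0.20270143  0.00060983  0.07770781]
[-0.9 -0.6  0. ] [-0.24025371  0.00050112  0.07773187] 30.375
```

View pics/t8.png

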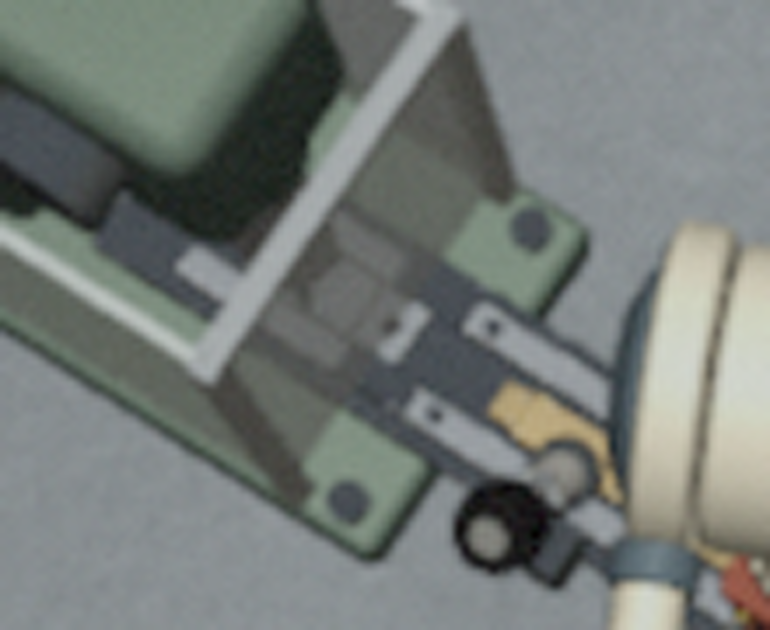

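```bash
python3 - <<'E'
from h import *;from bench import *
move_l(P(-.206,YG,ZG),speed=.06)
x=-.206
while x<-.19:
    x+=.001
    move_l(P(x,YG,ZG),speed=.02);st=state();F=B.T@st["ft_force"];r=rel(st["ee_pos"])
    print(round(x,4),F.round(1),r[[0,2]].round(4),round(st["time"],2))
    if F[0]<-20 :break
E
```

```text
-0.205 [ 0.1 -0.6 -0.2] [-0.2052  0.0778] 31.39
-0.204 [ 0.7  0.  -0.2] [-0.2041  0.0778] 31.64
-0.203 [-0.3 -0.3 -1.3] [-0.2029  0.0778] 31.89
-0.202 [ 1.2 -0.4 -0.2] [-0.2019  0.0778] 32.14
-0.201 [-3.7  0.4  1.3] [-0.2016  0.0779] 32.39
-0.2 [-8.   1.3  3.4] [-0.2015  0.0781] 32.64
-0.199 [-12.    0.9   4.5] [-0.2014  0.0783] 32.89
-0.198 [-16.    2.    6.7] [-0.2013  0.0785] 33.14
-0.197 [-18.5   1.7   8.2] [-0.2012  0.0786] 33.39
-0.196 [-21.7   2.3   8.7] [-0.201   0.0788] 33.64
```

Pushed again, the force went straight from 0 to 21 N over 0.6 mm with no drag plateau, so the blank is solid against the stop. I'll pull the stick back and put it down.

```bash
python3 - <<'E'
from h import *;from bench import *
move_l(P(-.25,YG,ZG),speed=.08)
move_l(P(-.376,YG,ZG),speed=.15);print(state()["ft_force"],state()["time"])
move_l(P(-.376,YG,ZG+.08),speed=.15)
move_to(SG+zz*.12,qd(SA));move_l(SG+zz*.042,speed=.12);print(state()["time"])
for z in (.039,.037,.036,.035,.0345):
    move_l(SG+zz*z,speed=.04);st=state();print(z,st["ft_force"].round(2),st["time"])
    if st["ft_force"][2]>1.5:break
E
```

```text
[-0.06631754 -0.74773469 -0.35782505] 35.4583
37.7667
0.039 [-0.52 -0.39 -0.96] 38.0167
0.037 [-0.07 -0.63 -0.14] 38.2667
0.036 [-0.43  0.34 -0.11] 38.5167
0.035 [-1.23  1.03  2.37] 38.7667
```

```bash
python3 - <<'E'
from h import *;from bench import *
gripper_open();move_l(SG+zz*.14,speed=.15);print(state()["time"])
g=get_image("wrist");cv2.imwrite("pics/w9.png",g["frame"])
# view pose into the guard from the infeed side, tilted
move_to(SG+zz*.25,qd(SA));
g=get_image("top");np.savez("pics/t9.npz",**g);cv2.imwrite("pics/t9.png",g["frame"]);crop(g,190,140,110,90,7,"pics/t9c.png")
t_=np.radians(20)
for x,z in((-.2,.2),(-.25,.22),(-.15,.22)):
  for t in (20,40,55):
    try:j=inverse_kinematics(P(x,0,z),qd(FA,np.radians(t)));print(x,z,t,j is not None)
    except Exception as e: print(e)
E
```

```text
40.7917
-0.2 0.2 20 True
-0.2 0.2 40 True
-0.2 0.2 55 True
-0.25 0.22 20 True
-0.25 0.22 40 True
-0.25 0.22 55 True
-0.15 0.22 20 True
-0.15 0.22 40 True
-0.15 0.22 55 True
```

View pics/w9.png

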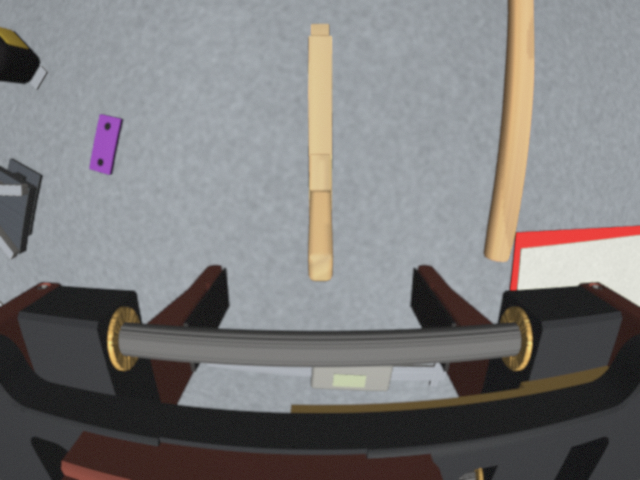

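View pics/t9.png

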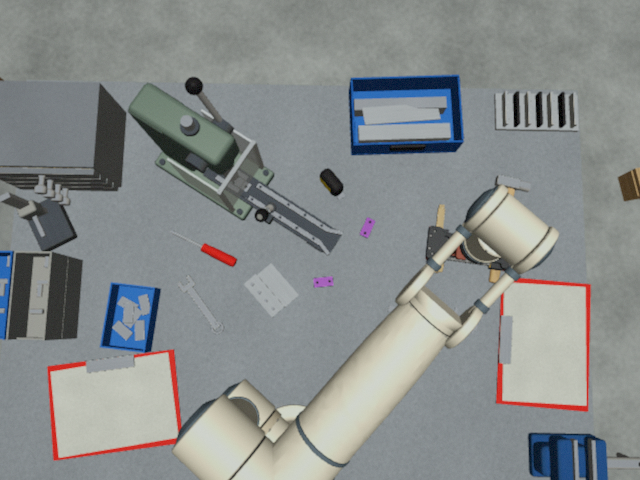

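View pics/t9c.png

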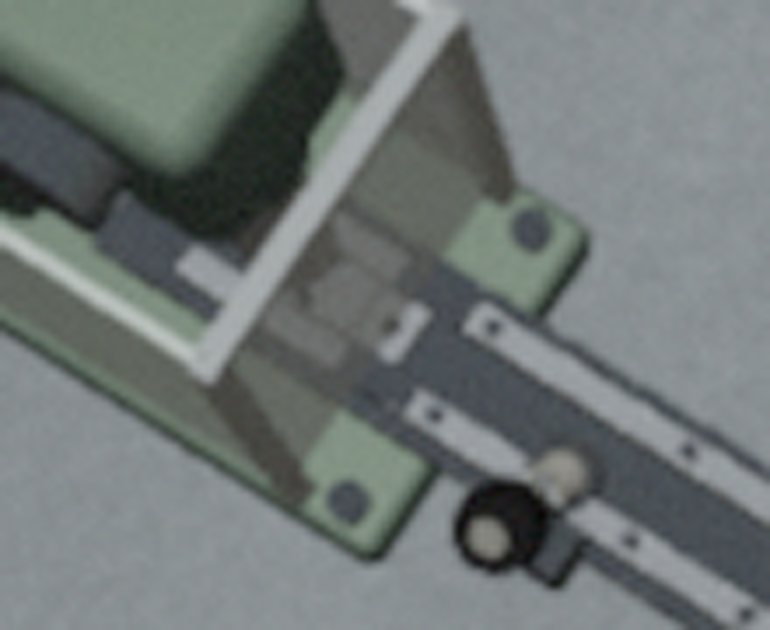

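```bash
python3 - <<'E'
from h import *;from bench import *
move_to(P(-.24,0,.22),qd(FA,np.radians(35)));print(state()["time"])
g=get_image("wrist");np.savez("pics/w10.npz",**g);cv2.imwrite("pics/w10.png",g["frame"])
for x in (-.042,.008,.012,.017,.026): print(x,proj(g,P(x,0,.05),True))
c=proj(g,P(0,0,.05),True).astype(int);x0=max(0,c[0]-60);y0=max(0,c[1]-60);crop(g,x0,y0,120,100,6,"pics/w10c.png");print(x0,y0)
E
```

```text
42.625
-0.042 [318.77986452 144.65861506]
0.008 [318.79608027 109.66510752]
0.012 [318.79744326 107.0798229 ]
0.017 [318.79915604 103.89095046]
0.026 [318.80226087  98.26887293]
258 54
```

View pics/w10c.png

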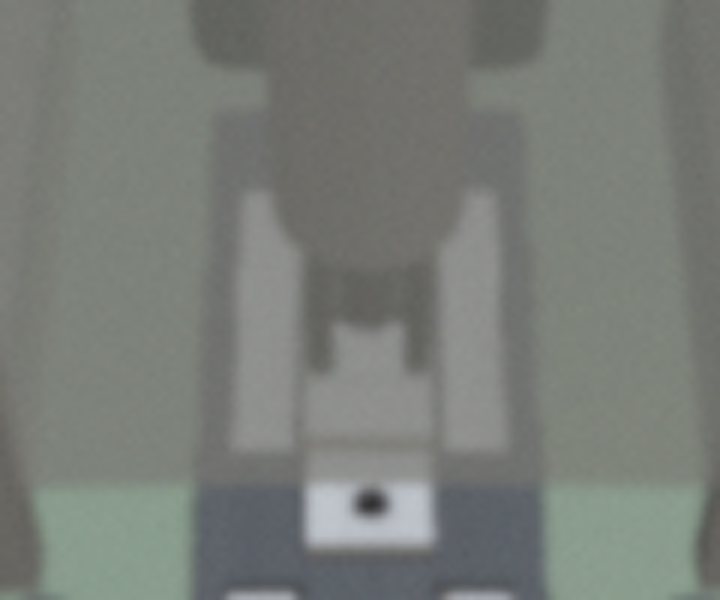

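```bash
python3 - <<'E'
from bench import *
job_done();print(state()["time"])
E
```

```text
the job is handed in; nothing more can be done
the job is handed in; nothing more can be done
```

The blank is fed home against the back stop, and I handed the job in at about 43 s of the 69 s allowed.

- **Gate:** I pulled the plunger out about 16.5 mm and turned it about 92°. Going back in, it met a solid rest at 0.013, which matches the notch. Pictures after release showed it still retracted, up to the last overhead view.
- **Blank:** I pushed it in with the stick, past about 12 N of shoe drag, until it met a solid stop. The highest push was about 28 N.
- **Check against the stop:** A second push rose straight from 0 to about 21 N over 0.6 mm, with no drag plateau. The last picture puts the blank's rear end at press x ≈ −42 mm, so its front is at about +8 mm. After I drew the stick back, the blank stayed where it was.
- **Stick:** It stands on its sole at its original place on the bench, well clear of the press. In the last overhead picture the other objects looked unmoved, apart from the caliper and part of the hammer, which the arm partly hid.

**Not confirmed:**
- The stop face and its brass pin were hidden under the shoe and ram, so contact rests on the force behaviour and the blank's position. The +8 mm is right at the low end of the stop's stated range.
- The shoe's drag began about 7 mm later than its nominal edge.
- In the last step of the first push, from about 23 to 28 N, the gripper crept about 0.9 mm further. I took this as slight give of the stick in the grip.

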